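# Unstack the stripped safe-lock parts into their fitted nests

### The arm

A 6-joint arm with a two-finger parallel gripper is mounted at the origin on the work surface. World frame = base frame: x ahead of the robot, y to its left, z up, the work surface at z = 0. Lengths are in m, angles in rad, forces in N, time in s.
With the tool pointing down it reaches from about 0.25 to 0.725 m from the base axis. Payload 4 kg.
Tool frame: the origin (TCP) lies at the very end of the fingers, on their centre line; the grasp point (between the pads) lies 19 mm behind it; z points along the fingers, y is the line along which they close (so a half turn about z gives the same grasp; the last joint's range is limited). The gripper opens to 85 mm and grips with 20 to 120 N. Pads are 22 mm wide; open, the fingers measure 114 mm over their backs; the gripper's body (76 mm by 85 mm) begins 54 mm behind the grasp point. The pads swing forward as they close: fully open they stand 13 mm farther back than shut.
Start: joints at [1.276, 0.241, 0.005, 1.335, 0, 1.571], TCP at [0.145, 0.478, 0.202] pointing down, gripper open.
Joint ranges: [-2.72, 2.72], [-1.05, 1.87], [-1.09, 1.28], [-1.99, 2.15], [-1.42, 1.44], [-3.14, 3.14]. Speed limits (rad/s): [2.79, 2.79, 3.14, 3.14, 3.14, 3.14].

### API

Orientations are given as a unit quaternion [x, y, z, w].
In Python, from workcell import bot gives the robot as it stands.
- The arm moves only by the tool carry_out, never from a script. Its argument "increments" is one flat list of numbers, 5 for each row, row after row: the finger opening in cm, from 0 to 8.54, then the shift along the tool's x, y, z in cm, then the turn about the tool's z in rad. A call has exactly 5 rows; each row shifts and turns the commanded pose from where the row before left it, along the tool's axes as they then stand; what a row does not reach is not made up. A row lasts 1/8 s, in which the tool goes at most 62.5 mm and 10.7 degrees, less where a joint would pass 70% of its speed; a pose out of reach is approached as far as the arm can. A call with a gripper value outside its range is refused whole. The fingers move at their own pace and stop on an object; the grip force is fixed at half the most. Time passes only in rows, so rows that do not move let the fingers close, or fill a call up. It gives the time, the measured TCP pose, the force, the opening and the grip force at its end, in the units of the state.
- bot.get_obs(): the state, without advancing time (a new reading comes with each control period).
- bot.camera(name): name is "side" or "top" or "wrist"; returns a dict with "pixels" (480x640x3 uint8, blue, green, red), "range_z" (480x640 float32, m along the optical axis (not along the pixel's ray), 0 where there is no reading), "mtx" (3x3 intrinsics, pixels), "eye" and "attitude" of the camera in the world. Camera axes: x right, y down, z forward; pixel columns grow to the right and rows downward; lengths in m; the calibration is good to about 2 mm. A picture is of the moment at which its call begins.
- bot.job_done(): hands the job in; it is judged then, once.
Trained networks look in a picture, given as the dict that the camera call returned (one of the last four; its "shot" number tells which), for a name from the list of things; names that differ only in an ending like _2 or _b are one class to them, and where a whole thing is asked for, a point or a joint stands for the part that bears it (a point fixed in the world has none). Each returns a list of dicts, best first, with "p" (0 to 1); they miss things now and then, are a little off and sometimes report something else, mostly with a low value. They report only what shows in the picture. A call takes as long as a camera call. They do not tell look-alikes from the thing itself.
- bot.find_in(picture, name): "xyz" ([x, y, z] in m, in the coordinates of the camera as it stood for that picture, good to about 4 mm: the middle of the surface that is visible of it).
- bot.regions_of(picture, name): "mask" (480x640 bool, what is visible of it).
- bot.place_of(picture, name): "xyz" ([x, y, z] in m, in the coordinates of the camera as it stood for that picture, good to about 4 mm: a listed point, or the origin of a listed thing).
The state is a dict: "clock": time; "joint_pos": joint angles; "joint_vel": joint speeds; "tau": joint torques, N m; "eef_pos": TCP position; "tool_rot": TCP orientation; "ft_force": force on the tool from outside, world axes, zero at the start; "ft_torque": the same for the moment, N m; "grip_width": finger opening in m; "grasp_force": force on a finger pad.
Only numpy, scipy, OpenCV 4.12 (cv2) and the standard library are available. Lean on these libraries where they do the work, as an engineer would, in place of code of your own. Each camera call takes 0.05 s, during which the arm holds its last target. There are 200 camera calls.

### The job

The parts of a customer's locks are piled up on the bench. Take the pile apart one piece at a time from the top down, and set each piece upright, just as it lay in the pile, flat on the floor of the wooden nest cut to its shape and size: dial knob in the small round nest, brass padlock body in the small oblong one, wheel pack in the large round one, lock case in the large oblong one. Set the pieces down rather than dropping them, tip nothing over, and leave the loose shackle and the tension tool where they lie.

Things in the scene. Friction and masses are not known exactly. Their poses are not given: they have to be found in the camera images.
- dial_knob: Bright steel fluted dial knob standing on its flat face, top of the pile: a cylinder 32 mm across and 28 mm high, about 80 g. Origin: centre of its underside; z up along its axis. Any yaw grips and fits alike.
- padlock_body: Brass padlock body without its shackle, lying on its broad side below the knob: a block 58 mm (x) by 38 mm (y) by 26 mm high, about 0.3 kg. Origin: centre of its underside; x along its length, z up.
- wheel_pack: Aluminium combination wheel pack, three wheels joined as one piece, below the brass padlock: a cylinder 60 mm across and 24 mm high, about 0.2 kg. Origin: centre of its underside; z up along its axis.
- lock_case: Dark steel safe-lock case with four screws in its top, the bottom of the pile, on the bench: a block 90 mm (x) by 64 mm (y) by 30 mm high, about 0.45 kg. Origin: centre of its underside; x along its length, z up. The pieces of the pile simply rest on one another, some millimetres off centre and turned, 108 mm high in all.
- nest_knob: Fixed block of dark wood, 11 mm high, with a recess 6 mm deep lined in thin grey felt: the recess floor is 5 mm and the lip 11 mm above the bench. Origin: centre of its underside, on the bench, below the centre of the recess; z up. Nest of the dial knob: 66 mm square outside, round recess 48 mm across.
- nest_padlock: Fixed block of dark wood, 11 mm high, with a recess 6 mm deep lined in thin grey felt: the recess floor is 5 mm and the lip 11 mm above the bench. Origin: centre of its underside, on the bench, below the centre of the recess; z up. Nest of the padlock body, 92 mm (x) by 72 mm (y) outside, oblong recess 74 mm (x) by 54 mm (y); the padlock body's length goes along x, either way round.
- nest_pack: Fixed block of dark wood, 11 mm high, with a recess 6 mm deep lined in thin grey felt: the recess floor is 5 mm and the lip 11 mm above the bench. Origin: centre of its underside, on the bench, below the centre of the recess; z up. Nest of the wheel pack: 94 mm square outside, round recess 76 mm across.
- nest_case: Fixed block of dark wood, 11 mm high, with a recess 6 mm deep lined in thin grey felt: the recess floor is 5 mm and the lip 11 mm above the bench. Origin: centre of its underside, on the bench, below the centre of the recess; z up. Nest of the lock case: 124 mm (x) by 98 mm (y) outside, oblong recess 106 mm (x) by 80 mm (y); the case's length goes along x, either way round.
- shackle: Loose bystander to leave alone: a U-shaped steel padlock shackle lying flat on the bench between the nests and the pile, 9 mm thick, about 67 mm long (x, round end towards +x) and 49 mm wide (y). Origin: on the bench, midway between its legs, near its middle.
- tension_tool: Loose bystander to leave alone: a flat black L-shaped iron tension tool lying on the bench, 5 mm thick, 85 mm long (x) with a 24 mm foot at its +x end. Origin: underside of the middle of the long arm. The other loose things near the nests and the pile are lower than 18 mm.
Mind the look-alikes: they are no part of the job. Leave any purple look-alike of the nest_case alone.

How it is judged:
By the outcome, as a careful person would: the job done as asked, in the order asked, and still so for the second after the job is handed in, with the robot touching nothing.
It also fails if it takes over 112 s, if anything falls off the work surface, if the arm or the gripper's body presses on something with over 40 N, if the wrist force passes 120 N, or if a joint passes its speed limit or range.

## Working session

There is one attempt and no reset: what is moved stays moved. The work goes in short steps, Python scripts to look and compute and a tool call to move; the robot and the scene stay as the last step left them, time stands still between calls to the robot, and variables do not carry over. Pictures are saved under pics/ and viewed, at most 14 in all, crops included, and the job is handed in when it is done.

Besides the shell and the picture viewer there is one more tool, called after "Request:" as a command line: name --argument value ..., lists and objects as JSON in quotes. carry_out: Moves the arm, as the interface text tells. Its arguments: {"type":"object","properties":{"increments":{"type":"array","items":{"type":"number"}}},"required":["increments"]}

```bash
mkdir -p pics; cat > h.py <<'E'
import numpy as np, cv2
from scipy.spatial.transform import Rotation as R
from workcell import bot
def Rm(c):
    a=np.array(c['attitude'],float)
    return R.from_quat(a.ravel()).as_matrix() if a.size==4 else a.reshape(3,3)
def world(c,p): return Rm(c)@np.array(p)+np.array(c['eye'])
def cloud(c):
    K=np.array(c['mtx']);z=c['range_z'];v,u=np.mgrid[:480,:640]
    P=np.stack([(u-K[0,2])/K[0,0]*z,(v-K[1,2])/K[1,1]*z,z],-1)
    W=P@Rm(c).T+np.array(c['eye']); W[z<=0]=np.nan; return W
E
python3 - <<'E'
from h import *
o=bot.get_obs(); print(o)
for n in ['top','side']:
    c=bot.camera(n); cv2.imwrite(f'pics/{n}0.png',c['pixels']); print(n,c['eye'],c['attitude'],c['mtx'])
    W=cloud(c)
    for t in ['dial_knob','padlock_body','wheel_pack','lock_case','nest_knob','nest_padlock','nest_pack','nest_case','shackle','tension_tool']:
        print(t,[(np.round(world(c,d['xyz']),3).tolist(),round(d['p'],2)) for d in bot.place_of(c,t)][:3])
E
```

```text
{'clock': 0.0, 'joint_pos': array([ 1.27597571e+00,  2.41428000e-01,  3.71455054e-03,  1.33518534e+00,
       -9.82281199e-07,  1.57081540e+00]), 'joint_vel': array([-6.58046750e-04, -6.14152552e-04,  3.89292014e-06, -8.00200166e-04,
        1.26883328e-03, -1.59449523e-04]), 'tau': array([-1.88394993e-04, -3.72320330e+01,  2.52406883e+01,  1.72174943e-02,
       -9.09711389e-06,  1.13885511e-05]), 'eef_pos': array([0.1450833 , 0.47776475, 0.20150182]), 'tool_rot': array([ 1.46886371e-01,  9.89152814e-01, -1.03990231e-03, -1.53905731e-04]), 'ft_force': array([ 1.00367078,  0.1108798 , -0.51149667]), 'ft_torque': array([ 0.0032057 , -0.00935889,  0.00761076]), 'grasp_force': 0.0, 'grip_width': 0.0855141888848399}
top [0.24332713 0.05430386 1.16901315] [-0.70200708  0.70764755 -0.0454701   0.06598083] [[459.2299183    0.         319.41020602]
 [  0.         459.2299183  240.0033099 ]
 [  0.           0.           1.        ]]
dial_knob [([0.459, -0.31, 0.083], 0.61)]
padlock_body [([0.467, -0.31, 0.055], 0.63)]
wheel_pack [([0.457, -0.307, 0.032], 0.61)]
lock_case [([0.466, -0.311, -0.
[... 444 characters left out ...]
-0.45945288] [[478.51203468   0.         321.88004826]
 [  0.         478.51203468 243.32878097]
 [  0.           0.           1.        ]]
dial_knob [([0.459, -0.305, 0.077], 0.59)]
padlock_body [([0.465, -0.307, 0.054], 0.83)]
wheel_pack [([0.461, -0.31, 0.031], 0.64), ([0.457, -0.308, 0.08], 0.35), ([0.485, 0.292, 0.0], 0.21)]
lock_case [([0.468, -0.307, -0.002], 0.55)]
nest_knob [([0.484, 0.293, -0.002], 0.96)]
nest_padlock [([0.662, -0.143, -0.001], 0.74)]
nest_pack [([0.436, 0.015, 0.006], 0.62)]
nest_case [([0.176, 0.309, -0.002], 0.84), ([0.658, 0.152, -0.002], 0.81), ([0.619, 0.435, 0.003], 0.73)]
shackle [([0.463, 0.134, -0.001], 0.74)]
tension_tool [([0.453, -0.134, 0.002], 0.71)]
```

View pics/top0.png

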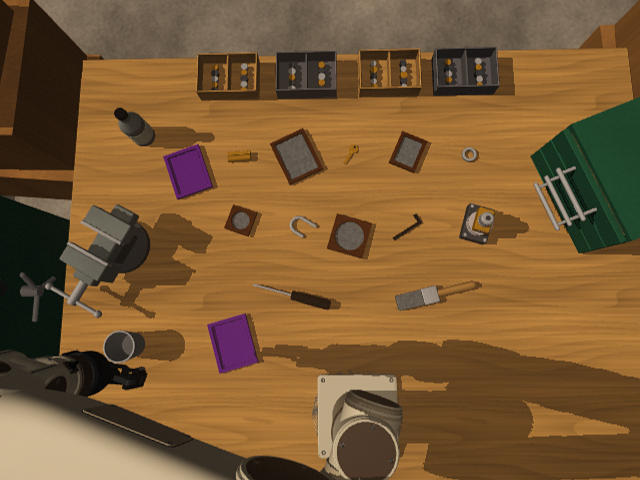

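View pics/side0.png

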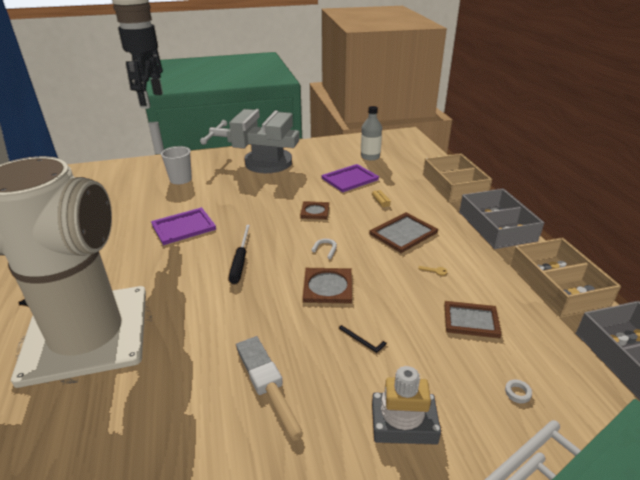

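The top view shows the pile at about (478,222). The four wooden nests are at (241,220) knob, (409,152) padlock, (350,236) pack and (298,156) case. The purple look-alikes are at (188,171) and (233,342). The side view shows the pile at (405,400), with the green box beyond it.

```bash
python3 - <<'E'
from h import *
for n in ['top','side']:
    c=bot.camera(n); W=cloud(c)
    print(n,'bench z',np.nanmedian(W[...,2][(abs(W[...,0]-.45)<.05)&(abs(W[...,1]+.22)<.03)]))
    for t,xy in dict(nest_knob=(.482,.292),nest_padlock=(.662,-.147),nest_pack=(.44,.01),nest_case=(.653,.152)).items():
        for r in bot.regions_of(c,t):
            P=W[r['mask']];P=P[~np.isnan(P[:,0])]
            if len(P)<20 or np.hypot(*(np.median(P[:,:2],0)-xy))>.06: continue
            P=P[P[:,2]>.004] if n=='side' else P
            (x,y),s,a=cv2.minAreaRect(P[:,:2].astype(np.float32)); print(t,np.round([x,y,*s],4),round(a,1),np.nanpercentile(P[:,2],[5,50,95]).round(3))
    sel=(abs(W[...,0]-.462)<.07)&(abs(W[...,1]+.308)<.07)
    for t,lo,hi in [('knob',.1,.116),('padlock',.073,.087),('pack',.046,.06),('case',.022,.036)]:
        P=W[sel&(W[...,2]>lo)&(W[...,2]<hi)]
        (x,y),s,a=cv2.minAreaRect(P[:,:2].astype(np.float32)); print(t,len(P),np.round([x,y,*s],4),round(a,1),np.median(P[:,2]).round(4))
    T=(W[...,0]>.3)&(W[...,0]<.65)&(W[...,1]<-.385)&(W[...,2]>.025)&(W[...,1]>-.65)
    for y0 in np.arange(-.65,-.385,.03):
        m=T&(W[...,1]>y0)&(W[...,1]<y0+.03)
        if m.sum(): print('box y',round(y0,2),'x',np.nanmin(W[...,0][m]).round(3),np.nanmax(W[...,0][m]).round(3),'zmax',np.nanmax(W[...,2][m]).round(3))
c=bot.camera('top');cv2.imwrite('pics/pile.png',cv2.resize(c['pixels'][180:260,440:520],None,fx=6,fy=6,interpolation=cv2.INTER_CUBIC))
E
```

```text
top bench z -0.0003060472228066935
nest_knob [0.4823 0.2928 0.0751 0.0684] 69.2 [0.001 0.008 0.013]
nest_padlock [ 0.6618 -0.1474  0.0762  0.1036] 65.3 [0.001 0.007 0.013]
nest_pack [0.4394 0.0113 0.0925 0.097 ] 73.7 [0.002 0.008 0.013]
nest_case [0.6522 0.1478 0.1254 0.0979] 24.9 [0.002 0.006 0.012]
knob 142 [ 0.4586 -0.3079  0.0293  0.0295] 41.3 0.1067
padlock 224 [ 0.4617 -0.3094  0.0391  0.058 ] 70.6 0.0792
pack 122 [ 0.4542 -0.3032  0.0579  0.0446] 50.6 0.0531
case 353 [ 0.4635 -0.3098  0.0656  0.0906] 73.1 0.0293
box y -0.62 x 0.404 0.65 zmax 0.205
box y -0.59 x 0.388 0.65 zmax 0.206
box y -0.56 x 0.386 0.65 zmax 0.207
box y -0.53 x 0.441 0.65 zmax 0.206
box y -0.5 x 0.439 0.65 zmax 0.204
box y -0.47 x 0.498 0.648 zmax 0.202
side bench z -0.0001510367019584291
nest_knob [0.4834 0.2929 0.073  0.066 ] 69.4 [0.004 0.009 0.012]
nest_padlock [ 0.6615 -0.145   0.0759  0.0923] 66.5 [0.004 0.007 0.012]
nest_pack [0.4395 0.0131 0.1003 0.0937] 72.8 [0.004 0.008 0.012]
nest_case [0.6552 0.1489 0.1289 0.0995] 25.4 [0.004 0.006 0.012]
knob 406 [ 0.4602 -0.3077  0.0322  0.0312] 87.9 0.1071
padlock 771 [ 0.4627 -0.31    0.0387  0.0588] 69.4 0.0794
pack 415 [ 0.4515 -0.3187  0.0308  0.0655] 42.1 0.0536
case 1361 [ 0.4642 -0.3105  0.0641  0.0905] 72.6 0.0296
box y -0.56 x 0.553 0.573 zmax 0.202
box y -0.53 x 0.506 0.602 zmax 0.202
box y -0.5 x 0.457 0.634 zmax 0.202
box y -0.47 x 0.499 0.643 zmax 0.189
```

View pics/pile.png

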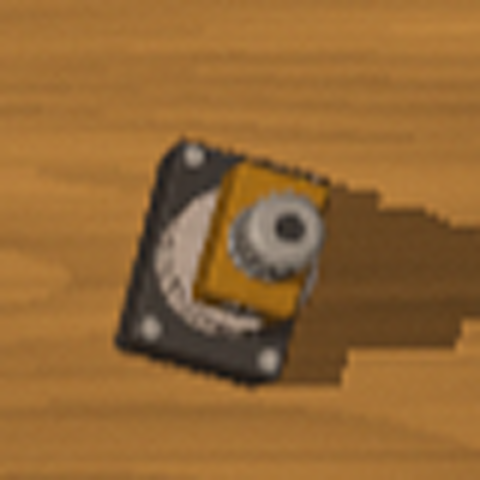

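```bash
cat >> h.py <<'E'
def plan(x,y,z,line,step=.056,grip=8.54,o=None,pad=True):
    "rows from measured pose to TCP x,y,z with finger line at angle line (deg, mod 180)"
    o=o or bot.get_obs(); p=np.array(o['eef_pos']); M=R.from_quat(o['tool_rot']).as_matrix()
    cur=np.degrees(np.arctan2(M[1,1],M[0,1])); d=(line-cur+90)%180-90
    t=np.array([x,y,z])-p; n=int(max(np.ceil(np.linalg.norm(t)/step),np.ceil(abs(d)/9.5),1))
    print('pos',p.round(4),'line',cur.round(1),'turn',d.round(1),'grip',round(o['grip_width'],4),'F',np.round(o['ft_force'],1),'t',round(o['clock'],2),'j6',round(o['joint_pos'][5],2))
    if n%5 and pad: n+=5-n%5
    out=[]
    for i in range(n):
        s=M.T@(t/n)*100; w=-np.radians(d)/n
        out.append([grip,*[round(float(v),2) for v in s],round(float(w),3)]); M=M@R.from_euler('z',w).as_matrix()
    for i in range(0,n,5): print(sum(out[i:i+5],[]))
E
python3 -c "
from h import *
plan(.45,-.30,.23,73)"
```

```text
pos [0.1452 0.4784 0.2024] line 73.1 turn -0.1 grip 0.0856 F [ 0.3  0.6 -0.2] t 1.65 j6 1.57
[8.54, -3.45, -4.38, -0.18, 0.0, 8.54, -3.45, -4.37, -0.18, 0.0, 8.54, -3.45, -4.37, -0.18, 0.0, 8.54, -3.45, -4.37, -0.18, 0.0, 8.54, -3.45, -4.37, -0.18, 0.0]
[8.54, -3.45, -4.37, -0.18, 0.0, 8.54, -3.46, -4.37, -0.18, 0.0, 8.54, -3.46, -4.37, -0.18, 0.0, 8.54, -3.46, -4.37, -0.18, 0.0, 8.54, -3.46, -4.37, -0.18, 0.0]
[8.54, -3.46, -4.37, -0.18, 0.0, 8.54, -3.46, -4.37, -0.18, 0.0, 8.54, -3.46, -4.37, -0.18, 0.0, 8.54, -3.46, -4.37, -0.18, 0.0, 8.54, -3.46, -4.37, -0.18, 0.0]
```

Request:
carry_out --increments '[8.54, -3.45, -4.4, -0.2, 0.0, 8.54, -3.45, -4.4, -0.2, 0.0, 8.54, -3.45, -4.4, -0.2, 0.0, 8.54, -3.45, -4.4, -0.2, 0.0, 8.54, -3.45, -4.4, -0.2, 0.0]'

```text
clock: 2.28
eef_pos: [0.2468, 0.2163, 0.2127]
tool_rot: [0.146, 0.989, 0.0, 0.001]
ft_force: [0.6, 0.9, 1.2]
grip_width: 0.0858
grasp_force: 0.0
```

Request:
carry_out --increments '[8.54, -3.45, -4.4, -0.2, 0.0, 8.54, -3.45, -4.4, -0.2, 0.0, 8.54, -3.45, -4.4, -0.2, 0.0, 8.54, -3.45, -4.4, -0.2, 0.0, 8.54, -3.45, -4.4, -0.2, 0.0]'

```text
clock: 2.9
eef_pos: [0.3481, -0.0447, 0.2229]
tool_rot: [0.147, 0.989, 0.0, 0.001]
ft_force: [1.4, 1.5, 0.0]
grip_width: 0.0854
grasp_force: 0.0
```

Request:
carry_out --increments '[8.54, -3.45, -4.4, -0.2, 0.0, 8.54, -3.45, -4.4, -0.2, 0.0, 8.54, -3.45, -4.4, -0.2, 0.0, 8.54, -3.45, -4.4, -0.2, 0.0, 8.54, -3.45, -4.4, -0.2, 0.0]'

```text
clock: 3.52
eef_pos: [0.4492, -0.3054, 0.2325]
tool_rot: [0.147, 0.989, 0.0, 0.0]
ft_force: [0.0, -0.0, 0.3]
grip_width: 0.0852
grasp_force: 0.0
```

```bash
python3 - <<'E'
from h import *
c=bot.camera('wrist'); W=cloud(c); cv2.imwrite('pics/w1.png',c['pixels'])
sel=(abs(W[...,0]-.462)<.07)&(abs(W[...,1]+.308)<.07)
for t,lo,hi in [('knob',.1,.116),('padlock',.074,.086),('pack',.048,.06),('case',.022,.036)]:
    P=W[sel&(W[...,2]>lo)&(W[...,2]<hi)]
    if len(P)<9: continue
    (x,y),s,a=cv2.minAreaRect(P[:,:2].astype(np.float32)); print(t,len(P),np.round([x,y,*s],4),round(a,1),np.median(P[:,2]).round(4))
plan(.4595,-.308,.14,71,step=.04)
E
```

```text
knob 989 [ 0.4615 -0.3073  0.0312  0.0311] 72.8 0.1079
padlock 1297 [ 0.4632 -0.3083  0.038   0.0578] 72.1 0.0799
pack 708 [ 0.4572 -0.3055  0.0594  0.0503] 70.6 0.0543
case 1666 [ 0.4653 -0.3084  0.064   0.0898] 73.2 0.0301
pos [ 0.4513 -0.3117  0.2308] line 72.9 turn -1.9 grip 0.0855 F [ 4.5 -6.1  1.3] t 3.58 j6 -0.3
[8.54, -0.13, 0.13, 1.82, 0.007, 8.54, -0.13, 0.13, 1.82, 0.007, 8.54, -0.13, 0.13, 1.82, 0.007, 8.54, -0.13, 0.13, 1.82, 0.007, 8.54, -0.13, 0.13, 1.82, 0.007]
```

View pics/w1.png

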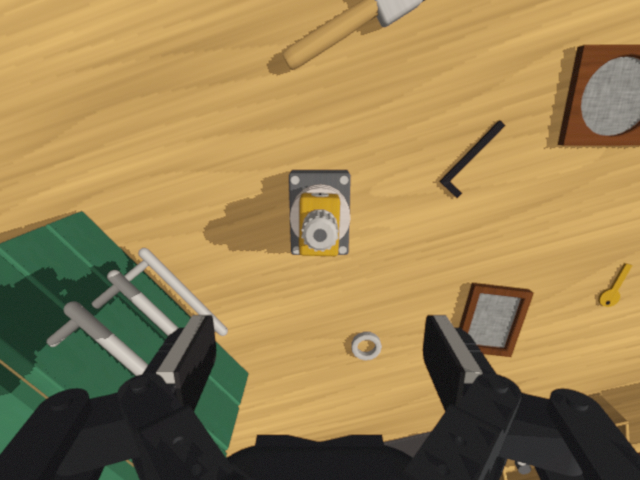

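The wrist view shows the pile at (320,220), clear of the box, with the knob at (320,235).

```bash
python3 -c "
from h import *
plan(.4608,-.3077,.089,71)"
```

```text
pos [ 0.4513 -0.3117  0.2308] line 72.9 turn -1.9 grip 0.0855 F [ 4.5 -6.1  1.3] t 3.58 j6 -0.3
[8.54, -0.15, 0.14, 2.84, 0.007, 8.54, -0.15, 0.14, 2.84, 0.007, 8.54, -0.15, 0.15, 2.84, 0.007, 8.54, -0.15, 0.15, 2.84, 0.007, 8.54, -0.15, 0.15, 2.84, 0.007]
```

Request:
carry_out --increments '[8.54, -0.4, 0, 3.0, 0.01, 8.54, -0.4, 0, 3.0, 0.01, 8.54, -0.4, -0.05, 3.0, 0.01, 8.54, 0, 0, 1.0, 0, 8.54, 0, 0, 0, 0]'

```text
clock: 4.2
eef_pos: [0.4596, -0.3072, 0.1322]
tool_rot: [0.162, 0.987, 0.0, -0.001]
ft_force: [-0.4, -0.1, 0.9]
grip_width: 0.0851
grasp_force: 0.0
```

```bash
python3 -c "
from h import *
plan(.4608,-.3077,.089,71)"
```

```text
pos [ 0.4596 -0.3072  0.1322] line 71.4 turn -0.4 grip 0.0851 F [-0.4 -0.1  0.9] t 4.2 j6 -0.26
[8.54, -0.03, -0.0, 0.86, 0.001, 8.54, -0.03, -0.0, 0.86, 0.001, 8.54, -0.03, -0.0, 0.86, 0.001, 8.54, -0.03, -0.0, 0.86, 0.001, 8.54, -0.03, -0.0, 0.86, 0.001]
```

Request:
carry_out --increments '[8.54, -0.1, 0, 1.5, 0, 8.54, 0, 0, 1.5, 0, 8.54, 0, 0, 1.0, 0, 8.54, 0, 0, 0.3, 0, 8.54, 0, 0, 0, 0]'

```text
clock: 4.82
eef_pos: [0.4609, -0.3078, 0.0892]
tool_rot: [0.162, 0.987, 0.0, -0.0]
ft_force: [-0.5, -0.2, -0.2]
grip_width: 0.0857
grasp_force: 0.0
```

Request:
carry_out --increments '[2, 0, 0, 0, 0, 2, 0, 0, 0, 0, 2, 0, 0, 0, 0, 2, 0, 0, 0, 0, 2, 0, 0, 0, 0]'

```text
clock: 5.45
eef_pos: [0.4609, -0.3079, 0.0894]
tool_rot: [0.162, 0.987, -0.0, 0.0]
ft_force: [-0.6, 0.3, 0.4]
grip_width: 0.0199
grasp_force: 0.0
```

```bash
python3 - <<'E'
from h import *
a=bot.camera('wrist')['pixels']; c=bot.camera('side'); W=cloud(c)
b=cv2.resize(c['pixels'][300:460,320:500],None,fx=3,fy=3)
cv2.imwrite('pics/w2.png',cv2.resize(np.hstack([a,b]),None,fx=.68,fy=.68)); print(bot.get_obs())
E
```

```text
{'clock': 5.55, 'joint_pos': array([-5.88805147e-01,  4.19043983e-01, -4.52258792e-02,  1.10650354e+00,
        2.52908509e-05, -2.64069129e-01]), 'joint_vel': array([ 0.00179313,  0.00058291, -0.00012001, -0.00089745, -0.00197412,
        0.00099358]), 'tau': array([-6.13627453e-04, -4.37787402e+01,  2.33651376e+01,  1.16903058e-03,
       -3.08085664e-04,  3.61979929e-06]), 'eef_pos': array([ 0.46094615, -0.30782195,  0.08941485]), 'tool_rot': array([1.61655521e-01, 9.86847249e-01, 6.77179126e-06, 1.56663830e-05]), 'ft_force': array([-0.03961451, -0.50363307, -0.24123838]), 'ft_torque': array([-0.00663911,  0.01945541,  0.01967717]), 'grasp_force': 0.0, 'grip_width': 0.019744095964628065}
```

View pics/w2.png

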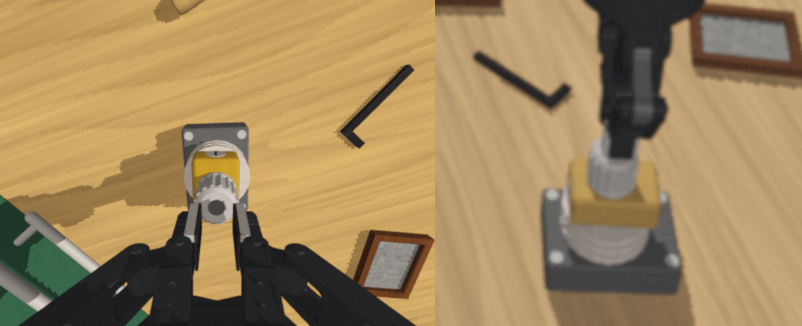

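The fingers closed to 20 mm without touching the knob. In the wrist view (left) they sit at about row 240, just beyond the knob at (216,208). I'll use depth to find where the fingers really are.

```bash
python3 - <<'E'
from h import *
for n in ['side','wrist','top']:
    c=bot.camera(n); W=cloud(c); px=c['pixels'].max(-1)
    s=(abs(W[...,0]-.47)<.05)&(abs(W[...,1]+.308)<.05)
    print(n, c['eye'])
    for lo in np.arange(.084,.15,.008):
        for nm,k in [('dark',px<75),('light',px>=75)]:
            P=W[s&k&(W[...,2]>lo)&(W[...,2]<lo+.008)]
            if len(P)>5: print(nm,round(lo,3),len(P),'x',np.percentile(P[:,0],[3,97]).round(3),'y',np.percentile(P[:,1],[3,97]).round(3))
E
```

```text
side [ 0.25164947 -0.68046221  0.60361583]
light 0.084 104 x [0.446 0.473] y [-0.323 -0.3  ]
light 0.092 94 x [0.446 0.471] y [-0.323 -0.305]
light 0.1 195 x [0.446 0.473] y [-0.323 -0.297]
light 0.108 23 x [0.449 0.466] y [-0.32  -0.299]
light 0.116 27 x [0.446 0.467] y [-0.325 -0.293]
dark 0.124 38 x [0.45 0.46] y [-0.331 -0.294]
light 0.124 40 x [0.446 0.465] y [-0.328 -0.291]
dark 0.132 46 x [0.447 0.46 ] y [-0.331 -0.305]
light 0.132 39 x [0.446 0.466] y [-0.327 -0.288]
dark 0.14 40 x [0.447 0.46 ] y [-0.331 -0.294]
light 0.14 13 x [0.446 0.455] y [-0.319 -0.292]
wrist [ 0.38170844 -0.28040518  0.26124563]
light 0.084 360 x [0.446 0.462] y [-0.32  -0.292]
light 0.092 359 x [0.446 0.462] y [-0.32  -0.292]
dark 0.1 50 x [0.458 0.466] y [-0.312 -0.303]
light 0.1 1299 x [0.446 0.475] y [-0.319 -0.293]
dark 0.108 325 x [0.457 0.466] y [-0.312 -0.303]
light 0.108 1135 x [0.45  0.472] y [-0.317 -0.297]
dark 0.116 21 x [0.448 0.47 ] y [-0.315 -0.295]
light 0.116 128 x [0.447 0.474] y [-0.319 -0.289]
dark 0.124 334 x [0.448 0.47 ] y [-0.326 -0.284]
light 0.124 327 x [0.446 0.466] y [-0.3
[... 168 characters left out ...]
 392 x [0.446 0.468] y [-0.322 -0.283]
dark 0.148 636 x [0.448 0.473] y [-0.326 -0.284]
light 0.148 501 x [0.446 0.468] y [-0.32  -0.288]
top [0.24332713 0.05430386 1.16901315]
light 0.084 15 x [0.445 0.468] y [-0.304 -0.29 ]
light 0.092 10 x [0.447 0.465] y [-0.304 -0.293]
dark 0.1 7 x [0.445 0.463] y [-0.32  -0.298]
light 0.1 49 x [0.446 0.462] y [-0.319 -0.294]
dark 0.108 8 x [0.455 0.462] y [-0.319 -0.306]
light 0.108 17 x [0.447 0.462] y [-0.319 -0.3  ]
dark 0.124 12 x [0.446 0.461] y [-0.324 -0.287]
light 0.124 7 x [0.445 0.461] y [-0.328 -0.285]
dark 0.132 14 x [0.446 0.463] y [-0.327 -0.285]
dark 0.14 15 x [0.445 0.462] y [-0.318 -0.283]
dark 0.148 9 x [0.446 0.463] y [-0.319 -0.285]
```

```bash
python3 - <<'E'
from h import *
o=bot.get_obs(); p=o['eef_pos'];M=R.from_quat(o['tool_rot']).as_matrix()
for n in ['side','wrist','top']:
    c=bot.camera(n); W=(cloud(c)-p)@M*1000
    x,y,z=W[...,0],W[...,1],W[...,2]
    s=(abs(x)<16)&(abs(y)<40)
    print(n,'knobtop/finger z hist (tool z, mm)')
    for sgn in (-1,1):
        for a,b in [(8,13),(13,19),(19,26),(26,34)]:
            q=z[s&(sgn*y>a)&(sgn*y<b)&(z<9)&(z>-60)]
            if len(q)>3: print(sgn,a,b,np.histogram(q,np.arange(-60,10,5))[0])
E
```

```text
side knobtop/finger z hist (tool z, mm)
-1 8 13 [ 3  2  0  5  0  0  0  1 67 32 27 24 30]
-1 13 19 [ 0  5 18 15 16 14  9  0 10 19 19 22 18]
-1 19 26 [10 34 27 33 13  1  0  0  0  0  0  0  0]
1 8 13 [ 4  6  4  4 10  4  1  0  5  0  0  0  0]
1 13 19 [1 0 4 2 0 1 0 0 0 1 0 0 0]
wrist knobtop/finger z hist (tool z, mm)
-1 8 13 [143 136 123 106  97  61   6   4 232  54  31  35  28]
-1 13 19 [101 102  89  85  69  17   0   0  18  16  13   7   9]
-1 19 26 [84 63 61 62 29  0  0  0  0  0  0  0  0]
1 8 13 [102  86  82  68  68  48   6   2 396  48  36  35  34]
1 13 19 [ 98 102  84  82  74  30   0   0  50  30  20  19  14]
1 19 26 [123 110 106  88  61   0   0   0   0   0   0   0   0]
top knobtop/finger z hist (tool z, mm)
-1 8 13 [ 4  4  4  4  6  5  1  4 11  3  1  0  0]
-1 13 19 [2 2 0 1 1 1 0 0 3 0 0 0 0]
-1 19 26 [0 0 2 0 2 0 0 0 0 0 0 0 0]
1 8 13 [1 0 2 0 2 0 0 0 2 4 4 1 6]
1 13 19 [2 0 3 3 2 2 0 0 2 0 3 0 2]
1 19 26 [3 2 2 2 1 0 0 0 0 0 0 0 0]
```

Depth places the fingertips about 28 mm above the reported TCP, just over the knob top, and the knob hasn't moved. I'll apply this offset from here on: open, go down 27 mm, and close.

Request:
carry_out --increments '[6, 0, 0, 0, 0, 6, 0, 0, 0, 0, 6, 0, 0, 0.7, 0, 6, 0, 0, 1.0, 0, 6, 0, 0, 1.0, 0]'

```text
clock: 6.48
eef_pos: [0.4606, -0.3076, 0.0614]
tool_rot: [0.162, 0.987, 0.0, -0.0]
ft_force: [0.4, 0.1, 0.1]
grip_width: 0.0597
grasp_force: 0.0
```

Request:
carry_out --increments '[6, 0, 0, 0, 0, 2, 0, 0, 0, 0, 2, 0, 0, 0, 0, 2, 0, 0, 0, 0, 2, 0, 0, 0, 0]'

```text
clock: 7.1
eef_pos: [0.4615, -0.3082, 0.063]
tool_rot: [0.162, 0.987, -0.0, 0.001]
ft_force: [0.0, 0.3, 2.0]
grip_width: 0.0298
grasp_force: 59.4
```

Request:
carry_out --increments '[2, 0, 0, -0.5, 0, 2, 0, 0, -1.5, 0, 2, 0, 0, -2, 0, 2, 0, 0, -2, 0, 2, 0, 0, 0, 0]'

```text
clock: 7.72
eef_pos: [0.4624, -0.3088, 0.1249]
tool_rot: [0.162, 0.987, -0.001, 0.002]
ft_force: [-0.3, -0.7, -0.8]
grip_width: 0.0298
grasp_force: 59.3
```

```bash
python3 -c "
from h import *
c=bot.camera('side');W=cloud(c)
s=(abs(W[...,0]-.461)<.025)&(abs(W[...,1]+.308)<.025)&(W[...,2]>.09)
print(np.histogram(W[...,2][s],np.arange(.09,.2,.005)))
P=W[(abs(W[...,0]-.462)<.07)&(abs(W[...,1]+.308)<.07)&(W[...,2]>.073)&(W[...,2]<.086)]
print(cv2.minAreaRect(P[:,:2].astype(np.float32)))
plan(.4828,.2928,.12,69,grip=2)"
```

```text
(array([  0,   0,   0,   0,   0,   0,   0,   0,   0,   0,  45,  42,  22,
        33,  58, 105,  48,  40,  13,   2,   2,   9]), array([0.09 , 0.095, 0.1  , 0.105, 0.11 , 0.115, 0.12 , 0.125, 0.13 ,
       0.135, 0.14 , 0.145, 0.15 , 0.155, 0.16 , 0.165, 0.17 , 0.175,
       0.18 , 0.185, 0.19 , 0.195, 0.2  ]))
((0.4626814126968384, -0.3093114495277405), (0.03948124870657921, 0.05810795724391937), 71.42300415039062)
pos [ 0.4616 -0.3083  0.1235] line 71.4 turn -2.4 grip 0.0296 F [ 0.2  0.1 -1.3] t 7.78 j6 -0.26
[2, 1.14, 3.84, 0.02, 0.003, 2, 1.16, 3.84, 0.02, 0.003, 2, 1.17, 3.84, 0.02, 0.003, 2, 1.18, 3.83, 0.02, 0.003, 2, 1.19, 3.83, 0.02, 0.003]
[2, 1.2, 3.83, 0.02, 0.003, 2, 1.21, 3.82, 0.02, 0.003, 2, 1.22, 3.82, 0.02, 0.003, 2, 1.23, 3.82, 0.02, 0.003, 2, 1.24, 3.81, 0.02, 0.003]
[2, 1.25, 3.81, 0.02, 0.003, 2, 1.26, 3.81, 0.02, 0.003, 2, 1.27, 3.8, 0.02, 0.003, 2, 1.28, 3.8, 0.02, 0.003, 2, 1.29, 3.8, 0.02, 0.003]
```

Knob held, with its underside at about 0.14 (17 mm above the TCP). Now to the knob nest.

Request:
carry_out --increments '[2, 1.2, 3.82, 0, 0, 2, 1.2, 3.82, 0, 0, 2, 1.2, 3.82, 0, 0, 2, 1.2, 3.82, 0, 0, 2, 1.2, 3.82, 0, 0]'

```text
clock: 8.4
eef_pos: [0.4641, -0.1063, 0.1215]
tool_rot: [0.162, 0.987, 0.0, -0.001]
ft_force: [0.9, 0.6, -0.3]
grip_width: 0.0301
grasp_force: 59.4
```

Request:
carry_out --increments '[2, 1.2, 3.82, 0, 0, 2, 1.2, 3.82, 0, 0, 2, 1.2, 3.82, 0, 0, 2, 1.2, 3.82, 0, 0, 2, 1.2, 3.82, 0, 0]'

```text
clock: 9.02
eef_pos: [0.4682, 0.0936, 0.1215]
tool_rot: [0.162, 0.987, -0.0, -0.001]
ft_force: [0.3, -0.1, -0.7]
grip_width: 0.0298
grasp_force: 59.4
```

Request:
carry_out --increments '[2, 1.2, 3.82, 0, 0, 2, 1.2, 3.82, 0, 0, 2, 1.2, 3.82, 0, 0, 2, 1.2, 3.82, 0, 0, 2, 1.2, 3.82, 0, 0]'

```text
clock: 9.65
eef_pos: [0.4724, 0.2935, 0.1213]
tool_rot: [0.162, 0.987, -0.001, -0.001]
ft_force: [-0.4, -0.6, -0.6]
grip_width: 0.0295
grasp_force: 59.4
```

Request:
carry_out --increments '[2, 0, 0, 2, 0, 2, 0, 0, 2, 0, 2, 0, 0, 1, 0, 2, 0, 0, 0, 0, 2, 0, 0, 0, 0]'

```text
clock: 10.28
eef_pos: [0.4737, 0.2927, 0.073]
tool_rot: [0.162, 0.987, 0.0, 0.0]
ft_force: [0.9, -0.5, 0.3]
grip_width: 0.0295
grasp_force: 59.5
```

```bash
python3 - <<'E'
from h import *
c=bot.camera('wrist');W=cloud(c);cv2.imwrite('pics/w3.png',c['pixels'])
d=[r for r in bot.regions_of(c,'nest_knob')][:1]
for r in d:
    P=W[r['mask']];P=P[~np.isnan(P[:,0])&(P[:,2]<.02)]; print(r['p'],cv2.minAreaRect(P[:,:2].astype(np.float32)),np.percentile(P[:,2],[3,50,97]))
plan(.4828,.2928,-.011,70,grip=2)
E
```

```text
0.59 ((0.48368167877197266, 0.2956775426864624), (0.0680629312992096, 0.06477479636669159), 70.33087158203125) [0.00457288 0.0105155  0.01235047]
pos [0.4739 0.2928 0.0733] line 71.4 turn -1.4 grip 0.0297 F [-0.1  0.6 -0.5] t 10.38 j6 0.88
[2, -0.17, 0.05, 1.69, 0.005, 2, -0.17, 0.05, 1.69, 0.005, 2, -0.17, 0.06, 1.69, 0.005, 2, -0.17, 0.06, 1.69, 0.005, 2, -0.17, 0.06, 1.69, 0.005]
```

View pics/w3.png

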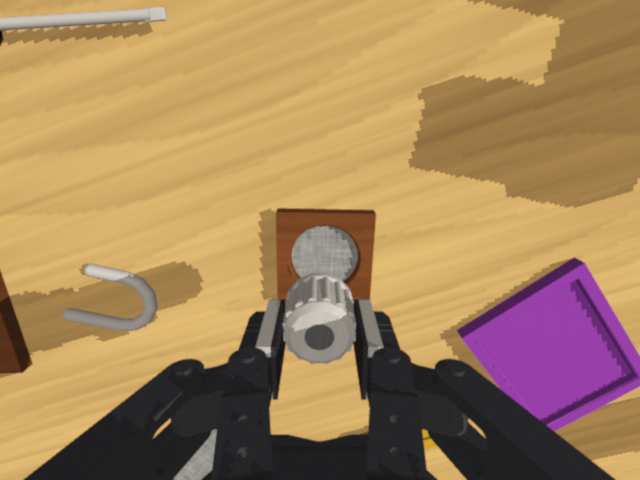

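The wrist view shows the knob held upright at (320,320), with the round recess at (325,253) below and ahead of it.

Request:
carry_out --increments '[2, -0.5, 0.2, 1.5, 0, 2, -0.4, 0.15, 2, 0, 2, 0, 0, 2, 0, 2, 0, 0, 1.5, 0, 2, 0, 0, 0.5, 0]'

```text
clock: 11.0
eef_pos: [0.4821, 0.2925, -0.0041]
tool_rot: [0.162, 0.987, -0.001, -0.001]
ft_force: [-1.2, 0.1, -0.5]
grip_width: 0.0301
grasp_force: 59.5
```

Request:
carry_out --increments '[2, 0, 0, 0.3, 0, 2, 0, 0, 0.2, 0, 2, 0, 0, 0.2, 0, 2, 0, 0, 0.1, 0, 2, 0, 0, 0, 0]'

```text
clock: 11.62
eef_pos: [0.4829, 0.2931, -0.0104]
tool_rot: [0.162, 0.987, 0.0, 0.0]
ft_force: [-0.0, 0.3, 0.1]
grip_width: 0.0297
grasp_force: 59.5
```

Request:
carry_out --increments '[2, 0, 0, 0.1, 0, 2, 0, 0, 0.1, 0, 2, 0, 0, 0, 0, 2, 0, 0, 0, 0, 2, 0, 0, 0, 0]'

```text
clock: 12.25
eef_pos: [0.483, 0.2932, -0.012]
tool_rot: [0.162, 0.987, 0.0, 0.0]
ft_force: [-1.5, 0.2, 5.4]
grip_width: 0.0296
grasp_force: 60.0
```

Request:
carry_out --increments '[3.6, 0, 0, 0, 0, 5, 0, 0, 0, 0, 5, 0, 0, 0, 0, 5, 0, 0, -0.5, 0, 5, 0, 0, -2, 0]'

```text
clock: 12.88
eef_pos: [0.4817, 0.2924, 0.0116]
tool_rot: [0.162, 0.987, -0.001, -0.001]
ft_force: [0.2, -0.1, 1.6]
grip_width: 0.0501
grasp_force: 0.0
```

Request:
carry_out --increments '[6, 0, 0, -3, 0, 6, 0, 0, -4, 0, 6, 0, 0, -4, 0, 6, 0, 0, -2, 0, 6, 0, 0, 0, 0]'

```text
clock: 13.5
eef_pos: [0.4842, 0.2939, 0.1447]
tool_rot: [0.162, 0.987, 0.002, 0.002]
ft_force: [0.1, 0.4, -0.2]
grip_width: 0.0599
grasp_force: 0.0
```

```bash
cat >> h.py <<'E'
def slab(W,x,y,r,lo,hi):
    P=W[(np.hypot(W[...,0]-x,W[...,1]-y)<r)&(W[...,2]>lo)&(W[...,2]<hi)]
    if len(P)<6: return None
    (a,b),s,t=cv2.minAreaRect(P[:,:2].astype(np.float32)); return len(P),np.round([a,b,*s],4),round(t,1),np.median(P[:,2]).round(4)
E
python3 - <<'E'
from h import *
c=bot.camera('wrist');W=cloud(c)
print('knob',slab(W,.483,.293,.04,.025,.05))
plan(.462,-.309,.14,71,grip=7)
c=bot.camera('side');W=cloud(c)
print(slab(W,.462,-.309,.05,.073,.086))
print(slab(W,.462,-.309,.05,.046,.060))
E
```

```text
knob (1110, array([0.4833, 0.2943, 0.0305, 0.0313]), 72.8, np.float64(0.0329))
pos [0.4832 0.2933 0.143 ] line 71.4 turn -0.4 grip 0.0598 F [-0.6 -0.4 -1.2] t 13.55 j6 0.87
[7, -1.15, -3.85, 0.02, 0.0, 7, -1.15, -3.85, 0.02, 0.0, 7, -1.15, -3.85, 0.02, 0.0, 7, -1.15, -3.85, 0.02, 0.0, 7, -1.15, -3.85, 0.02, 0.0]
[7, -1.16, -3.85, 0.02, 0.0, 7, -1.16, -3.85, 0.02, 0.0, 7, -1.16, -3.85, 0.02, 0.0, 7, -1.16, -3.85, 0.02, 0.0, 7, -1.16, -3.85, 0.02, 0.0]
[7, -1.16, -3.85, 0.02, 0.0, 7, -1.17, -3.84, 0.02, 0.0, 7, -1.17, -3.84, 0.02, 0.0, 7, -1.17, -3.84, 0.02, 0.0, 7, -1.17, -3.84, 0.02, 0.0]
(1096, array([ 0.4627, -0.3096,  0.04  ,  0.0583]), 70.6, np.float64(0.0795))
(416, array([ 0.4512, -0.319 ,  0.0307,  0.0656]), 41.4, np.float64(0.0537))
```

Request:
carry_out --increments '[7, -1.16, -3.85, 0, 0, 7, -1.16, -3.85, 0, 0, 7, -1.16, -3.85, 0, 0, 7, -1.16, -3.85, 0, 0, 7, -1.16, -3.85, 0, 0]'

```text
clock: 14.22
eef_pos: [0.475, 0.0906, 0.1406]
tool_rot: [0.162, 0.987, -0.001, -0.002]
ft_force: [0.6, 0.0, 0.4]
grip_width: 0.0703
grasp_force: 0.0
```

Request:
carry_out --increments '[7, -1.16, -3.85, 0, 0, 7, -1.16, -3.85, 0, 0, 7, -1.16, -3.85, 0, 0, 7, -1.16, -3.85, 0, 0, 7, -1.16, -3.85, 0, 0]'

```text
clock: 14.85
eef_pos: [0.4685, -0.1098, 0.1406]
tool_rot: [0.162, 0.987, 0.0, -0.002]
ft_force: [0.2, -0.0, 0.2]
grip_width: 0.07
grasp_force: 0.0
```

Request:
carry_out --increments '[7, -1.16, -3.85, 0, 0, 7, -1.16, -3.85, 0, 0, 7, -1.16, -3.85, 0, 0, 7, -1.16, -3.85, 0, 0, 7, -1.16, -3.85, 0, 0]'

```text
clock: 15.48
eef_pos: [0.4623, -0.3104, 0.1404]
tool_rot: [0.162, 0.987, 0.001, -0.002]
ft_force: [-0.1, 0.5, 0.2]
grip_width: 0.0699
grasp_force: 0.0
```

Request:
carry_out --increments '[7, -0.1, 0, 2.5, 0, 7, 0, 0, 2.5, 0, 7, 0, 0, 2, 0, 7, 0, 0, 0, 0, 7, 0, 0, 0, 0]'

```text
clock: 16.1
eef_pos: [0.4643, -0.3099, 0.0722]
tool_rot: [0.162, 0.987, 0.0, -0.0]
ft_force: [0.2, -0.2, 0.3]
grip_width: 0.0697
grasp_force: 0.0
```

```bash
python3 - <<'E'
from h import *
c=bot.camera('wrist');W=cloud(c)
print(slab(W,.462,-.309,.05,.074,.085),slab(W,.462,-.309,.05,.048,.06))
plan(.463,-.309,.034,71,grip=7)
E
```

```text
(7890, array([ 0.4631, -0.3086,  0.0382,  0.0581]), 71.8, np.float64(0.0802)) (1953, array([ 0.4564, -0.3055,  0.0593,  0.0495]), 71.2, np.float64(0.0543))
pos [ 0.4647 -0.3102  0.0729] line 71.4 turn -0.4 grip 0.0702 F [-0.1 -0.8  0.1] t 16.15 j6 -0.26
[7, 0.04, 0.01, 0.78, 0.001, 7, 0.04, 0.01, 0.78, 0.001, 7, 0.04, 0.01, 0.78, 0.001, 7, 0.04, 0.01, 0.78, 0.001, 7, 0.04, 0.01, 0.78, 0.001]
```

Request:
carry_out --increments '[7, 0.1, 0.1, 1.5, 0, 7, 0, 0, 1.3, 0, 7, 0, 0, 0.8, 0, 7, 0, 0, 0.3, 0, 7, 0, 0, 0, 0]'

```text
clock: 16.77
eef_pos: [0.4637, -0.3088, 0.0332]
tool_rot: [0.162, 0.987, 0.0, -0.0]
ft_force: [-0.0, 0.2, -0.4]
grip_width: 0.07
grasp_force: 0.0
```

Request:
carry_out --increments '[5, 0, 0, 0, 0, 2.5, 0, 0, 0, 0, 2.5, 0, 0, 0, 0, 2.5, 0, 0, 0, 0, 2.5, 0, 0, 0, 0]'

```text
clock: 17.4
eef_pos: [0.4644, -0.3093, 0.0342]
tool_rot: [0.162, 0.987, -0.0, 0.001]
ft_force: [0.2, -0.8, 5.6]
grip_width: 0.037
grasp_force: 61.1
```

Request:
carry_out --increments '[2.5, 0, 0, -0.5, 0, 2.5, 0, 0, -1.5, 0, 2.5, 0, 0, -2, 0, 2.5, 0, 0, -2, 0, 2.5, 0, 0, 0, 0]'

```text
clock: 18.02
eef_pos: [0.465, -0.3096, 0.0954]
tool_rot: [0.162, 0.987, -0.001, 0.002]
ft_force: [-0.5, -0.3, -3.7]
grip_width: 0.0369
grasp_force: 60.6
```

```bash
python3 - <<'E'
from h import *
c=bot.camera('side');W=cloud(c)
print(slab(W,.462,-.309,.05,.046,.060),slab(W,.462,-.309,.07,.022,.036))
s=(np.hypot(W[...,0]-.463,W[...,1]+.309)<.04)&(W[...,2]>.07)
print(np.histogram(W[...,2][s],np.arange(.09,.17,.004)))
plan(.6617,-.147,.09,66,grip=2.5,step=.05)
E
```

```text
(1352, array([ 0.4602, -0.3075,  0.0589,  0.0589]), 81.6, np.float64(0.0538)) (1445, array([ 0.4646, -0.3099,  0.0646,  0.0907]), 72.6, np.float64(0.0296))
(array([  0,   0,   0,   0,   0,   0,  16,  62,  75,  74,  82, 131, 432,
        64,  40,  25,   5,   4,   3,  13]), array([0.09 , 0.094, 0.098, 0.102, 0.106, 0.11 , 0.114, 0.118, 0.122,
       0.126, 0.13 , 0.134, 0.138, 0.142, 0.146, 0.15 , 0.154, 0.158,
       0.162, 0.166, 0.17 ]))
pos [ 0.4642 -0.309   0.0941] line 71.4 turn -5.4 grip 0.0364 F [ 0.5  0.7 -3.7] t 18.07 j6 -0.26
[2.5, -1.35, 2.17, 0.04, 0.009, 2.5, -1.33, 2.18, 0.04, 0.009, 2.5, -1.31, 2.19, 0.04, 0.009, 2.5, -1.29, 2.2, 0.04, 0.009, 2.5, -1.27, 2.22, 0.04, 0.009]
[2.5, -1.25, 2.23, 0.04, 0.009, 2.5, -1.23, 2.24, 0.04, 0.009, 2.5, -1.21, 2.25, 0.04, 0.009, 2.5, -1.19, 2.26, 0.04, 0.009, 2.5, -1.17, 2.27, 0.04, 0.009]
```

Request:
carry_out --increments '[2.5, -1.31, 2.19, 0, 0.01, 2.5, -1.31, 2.19, 0, 0.01, 2.5, -1.31, 2.19, 0, 0.01, 2.5, -1.31, 2.19, 0, 0.01, 2.5, -1.31, 2.19, 0, 0.01]'

```text
clock: 18.7
eef_pos: [0.5619, -0.2269, 0.0917]
tool_rot: [0.186, 0.982, 0.0, -0.002]
ft_force: [-0.3, -0.2, -3.2]
grip_width: 0.0367
grasp_force: 60.6
```

Request:
carry_out --increments '[2.5, -1.21, 2.25, 0, 0.01, 2.5, -1.21, 2.25, 0, 0.01, 2.5, -1.21, 2.25, 0, 0.01, 2.5, -1.21, 2.25, 0, 0.01, 2.5, -1.21, 2.25, 0, 0.01]'

```text
clock: 19.32
eef_pos: [0.661, -0.1465, 0.0914]
tool_rot: [0.211, 0.977, -0.0, -0.002]
ft_force: [0.4, -0.7, -2.9]
grip_width: 0.0366
grasp_force: 60.6
```

Request:
carry_out --increments '[2.5, 0, 0, 1.5, 0, 2.5, 0, 0, 1.5, 0, 2.5, 0, 0, 0, 0, 2.5, 0, 0, 0, 0, 2.5, 0, 0, 0, 0]'

```text
clock: 19.95
eef_pos: [0.6619, -0.1479, 0.0643]
tool_rot: [0.211, 0.977, -0.0, 0.001]
ft_force: [0.7, -0.0, -2.5]
grip_width: 0.0368
grasp_force: 60.7
```

```bash
python3 - <<'E'
from h import *
c=bot.camera('wrist');W=cloud(c);cv2.imwrite('pics/w4.png',c['pixels'])
for r in bot.regions_of(c,'nest_padlock')[:1]:
    P=W[r['mask']];P=P[~np.isnan(P[:,0])&(P[:,2]<.02)]; print(r['p'],cv2.minAreaRect(P[:,:2].astype(np.float32)),np.percentile(P[:,2],[3,50,97]))
plan(.6617,-.147,-.013,66,grip=2.5)
E
```

```text
0.6 ((0.660052478313446, -0.14359217882156372), (0.07700417935848236, 0.08678965270519257), 65.96410369873047) [0.0044058  0.00664171 0.01225283]
pos [ 0.6619 -0.1477  0.0643] line 65.6 turn 0.4 grip 0.0368 F [ 0.4  0.4 -4. ] t 20.05 j6 0.21
[2.5, 0.01, 0.01, 1.55, -0.001, 2.5, 0.01, 0.01, 1.55, -0.001, 2.5, 0.01, 0.01, 1.55, -0.001, 2.5, 0.01, 0.01, 1.55, -0.001, 2.5, 0.01, 0.01, 1.55, -0.001]
```

View pics/w4.png

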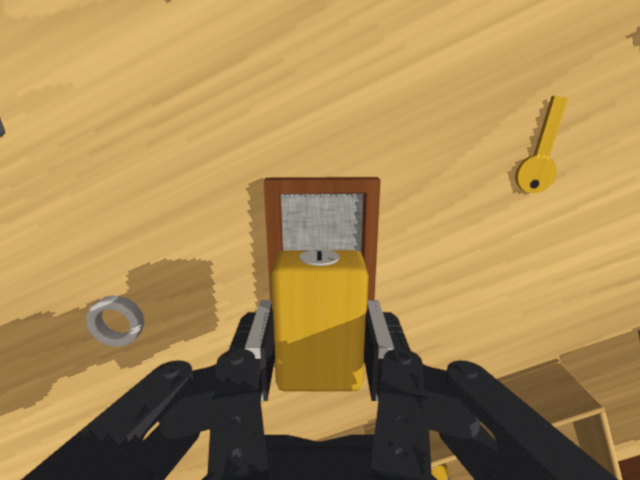

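The padlock is held level at (320,320) and square with its nest (columns 265–379). Lowering.

Request:
carry_out --increments '[2.5, 0, 0.1, 2, 0, 2.5, 0, 0, 2, 0, 2.5, 0, 0, 1.7, 0, 2.5, 0, 0, 1, 0, 2.5, 0, 0, 0.3, 0]'

```text
clock: 20.68
eef_pos: [0.6616, -0.1464, -0.0073]
tool_rot: [0.211, 0.978, -0.0, -0.0]
ft_force: [0.6, -0.2, -3.8]
grip_width: 0.037
grasp_force: 60.7
```

Request:
carry_out --increments '[2.5, 0, 0, 0.2, 0, 2.5, 0, 0, 0.2, 0, 2.5, 0, 0, 0.2, 0, 2.5, 0, 0, 0.1, 0, 2.5, 0, 0, 0, 0]'

```text
clock: 21.3
eef_pos: [0.6619, -0.1464, -0.0136]
tool_rot: [0.211, 0.978, -0.0, -0.0]
ft_force: [-0.2, -1.1, -2.9]
grip_width: 0.0365
grasp_force: 60.7
```

Request:
carry_out --increments '[2.5, 0, 0, 0.1, 0, 2.5, 0, 0, 0.1, 0, 2.5, 0, 0, 0, 0, 2.5, 0, 0, 0, 0, 2.5, 0, 0, 0, 0]'

```text
clock: 21.92
eef_pos: [0.6621, -0.1465, -0.0147]
tool_rot: [0.211, 0.978, -0.0, 0.0]
ft_force: [-3.2, 1.3, 5.3]
grip_width: 0.0365
grasp_force: 61.6
```

Request:
carry_out --increments '[4.2, 0, 0, 0, 0, 5.5, 0, 0, 0, 0, 5.5, 0, 0, 0, 0, 5.5, 0, 0, -0.5, 0, 5.5, 0, 0, -2, 0]'

```text
clock: 22.55
eef_pos: [0.6606, -0.1461, 0.0082]
tool_rot: [0.211, 0.978, 0.0, -0.002]
ft_force: [0.1, -0.5, 0.7]
grip_width: 0.0552
grasp_force: 0.0
```

Request:
carry_out --increments '[8, 0, 0, -3, 0, 8, 0, 0, -4, 0, 8, 0, 0, -3, 0, 8, 0, 0, 0, 0, 8, 0, 0, 0, 0]'

```text
clock: 23.18
eef_pos: [0.6615, -0.1463, 0.1088]
tool_rot: [0.211, 0.978, -0.0, -0.0]
ft_force: [0.6, 0.0, -0.3]
grip_width: 0.08
grasp_force: 0.0
```

```bash
python3 - <<'E'
from h import *
c=bot.camera('wrist');W=cloud(c)
print('padlock',slab(W,.662,-.147,.05,.025,.05))
plan(.4605,-.3075,.09,72,grip=8)
c=bot.camera('side');W=cloud(c)
print(slab(W,.462,-.309,.05,.046,.060))
E
```

```text
padlock (3943, array([ 0.6616, -0.1447,  0.038 ,  0.0571]), 65.7, np.float64(0.0311))
pos [ 0.661  -0.1462  0.108 ] line 65.7 turn 6.3 grip 0.0799 F [0.3 0.  0.1] t 23.23 j6 0.21
[8, 2.32, -4.59, 0.37, -0.022, 8, 2.42, -4.54, 0.37, -0.022, 8, 2.52, -4.48, 0.37, -0.022, 8, 2.62, -4.43, 0.37, -0.022, 8, 2.72, -4.37, 0.37, -0.022]
(1356, array([ 0.4606, -0.3079,  0.0598,  0.0584]), 68.7, np.float64(0.0538))
```

Request:
carry_out --increments '[6.2, 2.32, -4.58, 0.35, -0.022, 6.2, 2.42, -4.53, 0.35, -0.022, 6.2, 2.52, -4.48, 0.35, -0.022, 6.2, 2.62, -4.43, 0.35, -0.022, 6.2, 2.72, -4.37, 0.35, -0.022]'

```text
clock: 23.9
eef_pos: [0.4595, -0.3079, 0.0905]
tool_rot: [0.156, 0.988, 0.0, -0.001]
ft_force: [0.7, -0.4, 0.4]
grip_width: 0.0621
grasp_force: 0.0
```

Request:
carry_out --increments '[6.2, 0, 0, 0, 0, 6.2, 0, 0, 0, 0, 8.5, 0, 0, 0, 0, 6.2, 0, 0, 0, 0, 6.2, 0, 0, 0, 0]'

```text
clock: 24.52
eef_pos: [0.4623, -0.3069, 0.0918]
tool_rot: [0.156, 0.988, 0.0, -0.0]
ft_force: [0.1, -0.0, 0.3]
grip_width: 0.0619
grasp_force: 0.0
```

```bash
python3 - <<'E'
from h import *
o=bot.get_obs(); p=o['eef_pos'];M=R.from_quat(o['tool_rot']).as_matrix()
for n in ['side','wrist']:
    c=bot.camera(n); w=cloud(c); W=(w-p)@M*1000
    if n=='wrist': print(slab(w,.4605,-.308,.05,.048,.06),slab(w,.462,-.309,.07,.024,.036))
    x,y,z=W[...,0],W[...,1],W[...,2]
    for sgn in (-1,1):
        for a,b in [(26,34),(34,40),(40,46),(46,52)]:
            q=z[(abs(x)<14)&(sgn*y>a)&(sgn*y<b)&(z<20)&(z>-60)]
            if len(q)>3: print(n,sgn,a,b,np.percentile(q,[50,90,97,99.5]).round(1))
plan(.4605,-.3078,.007,72,grip=8.54)
E
```

```text
side -1 26 34 [-49.7 -42.9 -42.1 -41.8]
side -1 34 40 [-46.7 -37.9 -36.5 -34.8]
side -1 40 46 [-51.5 -44.  -42.2 -41.9]
side 1 26 34 [-48.7 -39.2 -37.  -35. ]
side 1 34 40 [-51.8 -39.8 -39.  -38.7]
(6955, array([ 0.4616, -0.3072,  0.0589,  0.0599]), 81.5, np.float64(0.0543)) (4342, array([ 0.4652, -0.3086,  0.064 ,  0.0898]), 73.2, np.float64(0.0302))
wrist -1 26 34 [-49.6 -39.2 -36.6 -35.1]
wrist -1 34 40 [-51.1 -41.8 -39.8 -38.2]
wrist -1 40 46 [-51.8 -44.5 -42.5 -41.5]
wrist 1 26 34 [-49.4 -39.  -36.3 -35.2]
wrist 1 34 40 [-50.6 -41.2 -39.6 -38.3]
wrist 1 40 46 [-51.7 -44.2 -42.4 -41.6]
pos [ 0.462  -0.3072  0.0919] line 72.0 turn -0.0 grip 0.0618 F [ 1.1 -0.5 -0.4] t 24.62 j6 -0.27
[8.54, 0.02, -0.02, 1.7, 0.0, 8.54, 0.02, -0.02, 1.7, 0.0, 8.54, 0.02, -0.02, 1.7, 0.0, 8.54, 0.02, -0.02, 1.7, 0.0, 8.54, 0.02, -0.02, 1.7, 0.0]
```

Request:
carry_out --increments '[8.5, 0.1, 0, 1, 0, 8.5, 0, 0, 2.5, 0, 8.5, 0, 0, 2.5, 0, 8.5, 0, 0, 2, 0, 8.5, 0, 0, 0.7, 0]'

```text
clock: 25.25
eef_pos: [0.4593, -0.3063, 0.003]
tool_rot: [0.157, 0.988, 0.001, -0.002]
ft_force: [-1.1, -0.3, 0.8]
grip_width: 0.0848
grasp_force: 0.0
```

Request:
carry_out --increments '[8.5, 0, 0, 0, 0, 7, 0, 0, 0, 0, 4.8, 0, 0, 0, 0, 4.8, 0, 0, 0, 0, 4.8, 0, 0, 0, 0]'

```text
clock: 25.88
eef_pos: [0.4617, -0.308, 0.0065]
tool_rot: [0.157, 0.988, -0.001, 0.001]
ft_force: [-1.7, 0.8, 5.8]
grip_width: 0.0579
grasp_force: 64.6
```

Request:
carry_out --increments '[4.8, 0, 0, -0.5, 0, 4.8, 0, 0, -1.5, 0, 4.8, 0, 0, -2, 0, 4.8, 0, 0, -1.5, 0, 4.8, 0, 0, 0, 0]'

```text
clock: 26.5
eef_pos: [0.4619, -0.308, 0.0617]
tool_rot: [0.157, 0.988, -0.001, 0.002]
ft_force: [-0.4, 0.2, -2.1]
grip_width: 0.058
grasp_force: 64.6
```

```bash
python3 - <<'E'
from h import *
c=bot.camera('side');W=cloud(c)
print(slab(W,.465,-.309,.07,.022,.036))
s=(np.hypot(W[...,0]-.463,W[...,1]+.309)<.04)&(W[...,2]>.05)
print(np.histogram(W[...,2][s],np.arange(.05,.13,.004)))
plan(.4395,.012,.06,72,grip=4.8,step=.05)
E
```

```text
(2430, array([ 0.4645, -0.3096,  0.0645,  0.0904]), 73.2, np.float64(0.0297))
(array([  0,   0,   0,   0,   0,   0,   0,   0,  12,  65,  55,  44,  67,
        52, 470,  69,  21,  10,   7]), array([0.05 , 0.054, 0.058, 0.062, 0.066, 0.07 , 0.074, 0.078, 0.082,
       0.086, 0.09 , 0.094, 0.098, 0.102, 0.106, 0.11 , 0.114, 0.118,
       0.122, 0.126]))
pos [ 0.4611 -0.3075  0.0606] line 72.0 turn 0.0 grip 0.058 F [-0.7  0.4 -2.1] t 26.55 j6 -0.27
[4.8, 1.19, 2.97, 0.0, -0.0, 4.8, 1.19, 2.97, 0.0, -0.0, 4.8, 1.19, 2.97, 0.0, -0.0, 4.8, 1.19, 2.97, 0.0, -0.0, 4.8, 1.19, 2.97, 0.0, -0.0]
[4.8, 1.19, 2.97, 0.0, -0.0, 4.8, 1.19, 2.97, 0.0, -0.0, 4.8, 1.19, 2.97, 0.0, -0.0, 4.8, 1.19, 2.97, 0.0, -0.0, 4.8, 1.19, 2.97, 0.0, -0.0]
```

Request:
carry_out --increments '[4.8, 1.19, 2.97, 0, 0, 4.8, 1.19, 2.97, 0, 0, 4.8, 1.19, 2.97, 0, 0, 4.8, 1.19, 2.97, 0, 0, 4.8, 1.19, 2.97, 0, 0]'

```text
clock: 27.18
eef_pos: [0.4491, -0.1463, 0.059]
tool_rot: [0.157, 0.988, 0.0, -0.001]
ft_force: [0.7, 0.2, -2.6]
grip_width: 0.058
grasp_force: 64.7
```

Request:
carry_out --increments '[4.8, 1.19, 2.97, 0, 0, 4.8, 1.19, 2.97, 0, 0, 4.8, 1.19, 2.97, 0, 0, 4.8, 1.19, 2.97, 0, 0, 4.8, 1.19, 2.97, 0, 0]'

```text
clock: 27.8
eef_pos: [0.4386, 0.013, 0.0592]
tool_rot: [0.157, 0.988, -0.0, -0.001]
ft_force: [1.5, -0.2, -2.9]
grip_width: 0.0581
grasp_force: 64.7
```

Request:
carry_out --increments '[4.8, 0, 0, 0, 0, 4.8, 0, 0, 0, 0, 4.8, 0, 0, 1, 0, 4.8, 0, 0, 0, 0, 4.8, 0, 0, 0, 0]'

```text
clock: 28.42
eef_pos: [0.4393, 0.0115, 0.0496]
tool_rot: [0.157, 0.988, -0.0, -0.0]
ft_force: [-0.8, -0.2, -2.4]
grip_width: 0.0577
grasp_force: 64.9
```

```bash
python3 - <<'E'
from h import *
c=bot.camera('wrist');W=cloud(c);cv2.imwrite('pics/w5.png',c['pixels'])
for r in bot.regions_of(c,'nest_pack')[:1]:
    P=W[r['mask']];P=P[~np.isnan(P[:,0])&(P[:,2]<.02)]; print(r['p'],cv2.minAreaRect(P[:,:2].astype(np.float32)),np.percentile(P[:,2],[3,50,97]))
plan(.4395,.012,-.018,72,grip=4.8)
E
```

```text
0.66 ((0.4327371120452881, 0.01663883775472641), (0.09674999117851257, 0.07776033133268356), 73.06004333496094) [0.00461803 0.01037204 0.01235731]
pos [0.4396 0.0117 0.0499] line 71.9 turn 0.1 grip 0.0576 F [-0.   0.3 -2.7] t 28.52 j6 0.34
[4.8, 0.0, 0.0, 1.36, -0.0, 4.8, 0.0, 0.0, 1.36, -0.0, 4.8, 0.0, 0.0, 1.36, -0.0, 4.8, 0.0, 0.0, 1.36, -0.0, 4.8, 0.0, 0.0, 1.36, -0.0]
```

View pics/w5.png

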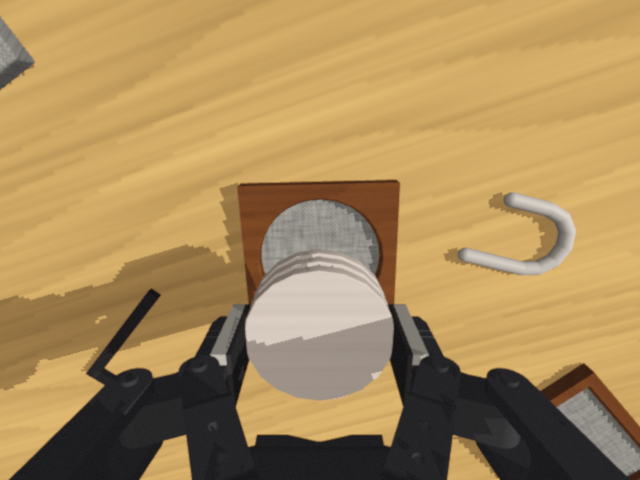

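The pack is held level at (320,325), centred over the recess (centre column 321). Lowering.

Request:
carry_out --increments '[4.8, 0, 0, 1.5, 0, 4.8, 0, 0, 2, 0, 4.8, 0, 0, 1.5, 0, 4.8, 0, 0, 0.8, 0, 4.8, 0, 0, 0.3, 0]'

```text
clock: 29.15
eef_pos: [0.4396, 0.012, -0.0112]
tool_rot: [0.157, 0.988, -0.0, -0.0]
ft_force: [-0.2, -0.1, -2.5]
grip_width: 0.0572
grasp_force: 64.9
```

Request:
carry_out --increments '[4.8, 0, 0, 0.2, 0, 4.8, 0, 0, 0.2, 0, 4.8, 0, 0, 0.1, 0, 4.8, 0, 0, 0.1, 0, 4.8, 0, 0, 0, 0]'

```text
clock: 29.78
eef_pos: [0.4395, 0.012, -0.0171]
tool_rot: [0.157, 0.988, -0.0, -0.0]
ft_force: [0.2, -0.0, -2.1]
grip_width: 0.0578
grasp_force: 64.9
```

Request:
carry_out --increments '[4.8, 0, 0, 0.1, 0, 4.8, 0, 0, 0.1, 0, 4.8, 0, 0, 0, 0, 4.8, 0, 0, 0, 0, 4.8, 0, 0, 0, 0]'

```text
clock: 30.4
eef_pos: [0.4396, 0.012, -0.0185]
tool_rot: [0.157, 0.988, 0.0, 0.0]
ft_force: [-2.2, 0.4, 6.3]
grip_width: 0.0574
grasp_force: 65.9
```

Contact made. Release and retreat, then look.

Request:
carry_out --increments '[6.3, 0, 0, 0, 0, 7.2, 0, 0, 0, 0, 7.2, 0, 0, 0, 0, 7.2, 0, 0, -0.5, 0, 7.2, 0, 0, -2, 0]'

```text
clock: 31.02
eef_pos: [0.4383, 0.012, 0.0055]
tool_rot: [0.157, 0.988, -0.0, -0.001]
ft_force: [0.1, 0.4, 0.3]
grip_width: 0.0718
grasp_force: 0.0
```

Request:
carry_out --increments '[8.5, 0, 0, -3, 0, 8.5, 0, 0, -3.5, 0, 8.5, 0, 0, -2, 0, 8.5, 0, 0, 0, 0, 8.5, 0, 0, 0, 0]'

```text
clock: 31.65
eef_pos: [0.4389, 0.012, 0.0902]
tool_rot: [0.157, 0.988, -0.0, -0.001]
ft_force: [-0.1, 0.5, -0.7]
grip_width: 0.0853
grasp_force: 0.0
```

```bash
python3 - <<'E'
from h import *
c=bot.camera('wrist');W=cloud(c)
print('pack',slab(W,.4395,.012,.05,.022,.05))
plan(.465,-.309,.08,73,grip=8.54)
E
```

```text
pack (5788, array([0.44  , 0.0133, 0.0591, 0.0592]), 63.1, np.float64(0.0293))
pos [0.4385 0.012  0.0899] line 72.0 turn 1.0 grip 0.085 F [ 0.8 -0.6 -0. ] t 31.7 j6 0.34
[8.54, -1.25, -2.97, 0.1, -0.002, 8.54, -1.24, -2.97, 0.1, -0.002, 8.54, -1.24, -2.97, 0.1, -0.002, 8.54, -1.23, -2.98, 0.1, -0.002, 8.54, -1.22, -2.98, 0.1, -0.002]
[8.54, -1.22, -2.98, 0.1, -0.002, 8.54, -1.21, -2.98, 0.1, -0.002, 8.54, -1.21, -2.99, 0.1, -0.002, 8.54, -1.2, -2.99, 0.1, -0.002, 8.54, -1.2, -2.99, 0.1, -0.002]
```

Request:
carry_out --increments '[8.54, -1.23, -2.98, 0.1, 0, 8.54, -1.23, -2.98, 0.1, 0, 8.54, -1.23, -2.98, 0.1, -0.01, 8.54, -1.23, -2.98, 0.1, -0.01, 8.54, -1.23, -2.98, 0.1, 0]'

```text
clock: 32.33
eef_pos: [0.4518, -0.1493, 0.0845]
tool_rot: [0.147, 0.989, 0.0, -0.001]
ft_force: [-0.0, -0.6, 0.6]
grip_width: 0.0857
grasp_force: 0.0
```

Request:
carry_out --increments '[8.54, -1.21, -2.98, 0.1, 0, 8.54, -1.21, -2.98, 0.1, 0, 8.54, -1.21, -2.98, 0.1, 0, 8.54, -1.21, -2.98, 0.1, 0, 8.54, -1.21, -2.98, 0.1, 0]'

```text
clock: 32.95
eef_pos: [0.4665, -0.3092, 0.0791]
tool_rot: [0.147, 0.989, 0.001, -0.001]
ft_force: [0.1, 0.8, 0.1]
grip_width: 0.0854
grasp_force: 0.0
```

Request:
carry_out --increments '[8.54, 0, 0, 2, 0, 8.54, 0, 0, 2, 0, 8.54, 0, 0, 0, 0, 8.54, 0, 0, 0, 0, 8.54, 0, 0, 0, 0]'

```text
clock: 33.58
eef_pos: [0.468, -0.309, 0.0417]
tool_rot: [0.147, 0.989, -0.0, 0.001]
ft_force: [-0.3, -0.1, 0.3]
grip_width: 0.0854
grasp_force: 0.0
```

```bash
python3 - <<'E'
from h import *
c=bot.camera('wrist');W=cloud(c)
print('case',slab(W,.465,-.309,.07,.024,.036))
plan(.465,-.309,-.026,73,grip=8.54)
E
```

```text
case (17606, array([ 0.465 , -0.3087,  0.0643,  0.0895]), 73.3, np.float64(0.0303))
pos [ 0.4681 -0.309   0.0418] line 73.1 turn -0.1 grip 0.0854 F [ 0.8  0.  -0.2] t 33.62 j6 -0.29
[8.54, 0.06, -0.02, 1.36, 0.0, 8.54, 0.06, -0.02, 1.36, 0.0, 8.54, 0.06, -0.02, 1.36, 0.0, 8.54, 0.06, -0.02, 1.36, 0.0, 8.54, 0.06, -0.02, 1.36, 0.0]
```

Request:
carry_out --increments '[8.54, 0.3, -0.1, 1.5, 0, 8.54, 0, 0, 2, 0, 8.54, 0, 0, 1.7, 0, 8.54, 0, 0, 1.2, 0, 8.54, 0, 0, 0.3, 0]'

```text
clock: 34.25
eef_pos: [0.4634, -0.3083, -0.0273]
tool_rot: [0.147, 0.989, 0.0, -0.001]
ft_force: [0.5, 0.2, 0.6]
grip_width: 0.0855
grasp_force: 0.0
```

Request:
carry_out --increments '[8.54, 0, 0, 0, 0, 7.2, 0, 0, 0, 0, 5.2, 0, 0, 0, 0, 5.2, 0, 0, 0, 0, 5.2, 0, 0, 0, 0]'

```text
clock: 34.88
eef_pos: [0.4649, -0.3096, -0.0249]
tool_rot: [0.147, 0.989, -0.001, 0.001]
ft_force: [-1.4, 0.0, 5.8]
grip_width: 0.0627
grasp_force: 69.0
```

Request:
carry_out --increments '[5.2, 0, 0, -0.5, 0, 5.2, 0, 0, -1.5, 0, 5.2, 0, 0, -2, 0, 5.2, 0, 0, -2, 0, 5.2, 0, 0, -1, 0]'

```text
clock: 35.5
eef_pos: [0.4648, -0.3091, 0.0453]
tool_rot: [0.147, 0.989, -0.0, 0.001]
ft_force: [1.0, -0.3, -5.0]
grip_width: 0.0627
grasp_force: 67.9
```

```bash
python3 - <<'E'
from h import *
c=bot.camera('side');W=cloud(c)
s=(np.hypot(W[...,0]-.465,W[...,1]+.309)<.06)&(W[...,2]>.02)
print(np.histogram(W[...,2][s],np.arange(.02,.12,.004)))
plan(.653,.149,.05,115,grip=5.2,step=.05)
E
```

```text
(array([  0,   0,   0,   0,   0,   0,   0,   0,   0,   0,   0,   0,  10,
        92, 111, 117, 119, 131, 148, 834, 845,  18,   7,   5]), array([0.02 , 0.024, 0.028, 0.032, 0.036, 0.04 , 0.044, 0.048, 0.052,
       0.056, 0.06 , 0.064, 0.068, 0.072, 0.076, 0.08 , 0.084, 0.088,
       0.092, 0.096, 0.1  , 0.104, 0.108, 0.112, 0.116]))
pos [ 0.4652 -0.3094  0.0462] line 73.1 turn 41.9 grip 0.0629 F [ 0.  -0.  -4.6] t 35.55 j6 -0.29
[5.2, -0.47, 4.93, -0.04, -0.073, 5.2, -0.82, 4.88, -0.04, -0.073, 5.2, -1.18, 4.81, -0.04, -0.073, 5.2, -1.53, 4.71, -0.04, -0.073, 5.2, -1.87, 4.59, -0.04, -0.073]
[5.2, -2.2, 4.44, -0.04, -0.073, 5.2, -2.52, 4.27, -0.04, -0.073, 5.2, -2.82, 4.07, -0.04, -0.073, 5.2, -3.11, 3.86, -0.04, -0.073, 5.2, -3.38, 3.62, -0.04, -0.073]
```

Request:
carry_out --increments '[5.2, -0.47, 4.93, 0, -0.073, 5.2, -0.82, 4.88, 0, -0.073, 5.2, -1.18, 4.81, 0, -0.073, 5.2, -1.53, 4.71, 0, -0.073, 5.2, -1.87, 4.59, 0, -0.073]'

```text
clock: 36.17
eef_pos: [0.5581, -0.0782, 0.0432]
tool_rot: [-0.036, 0.999, 0.0, -0.001]
ft_force: [0.1, -0.9, -5.4]
grip_width: 0.0625
grasp_force: 68.1
```

Request:
carry_out --increments '[5.2, -2.2, 4.44, 0, -0.073, 5.2, -2.52, 4.27, 0, -0.073, 5.2, -2.82, 4.07, 0, -0.073, 5.2, -3.11, 3.86, 0, -0.073, 5.2, -3.38, 3.62, 0, -0.073]'

```text
clock: 36.8
eef_pos: [0.6519, 0.1508, 0.0427]
tool_rot: [-0.217, 0.976, -0.0, -0.001]
ft_force: [1.0, 0.2, -6.3]
grip_width: 0.063
grasp_force: 68.1
```

Request:
carry_out --increments '[5.2, 0, 0, 0, 0, 5.2, 0, 0, 0, 0, 5.2, 0, 0, 0, 0, 5.2, 0, 0, 0, 0, 5.2, 0, 0, 0, 0]'

```text
clock: 37.42
eef_pos: [0.6523, 0.1485, 0.0442]
tool_rot: [-0.215, 0.977, 0.0, 0.0]
ft_force: [-0.5, -0.3, -4.9]
grip_width: 0.0626
grasp_force: 68.3
```

```bash
python3 - <<'E'
from h import *
c=bot.camera('wrist');W=cloud(c);cv2.imwrite('pics/w6.png',c['pixels'])
for r in bot.regions_of(c,'nest_case')[:2]:
    P=W[r['mask']];P=P[~np.isnan(P[:,0])&(P[:,2]<.02)]; print(r['p'],cv2.minAreaRect(P[:,:2].astype(np.float32)),np.percentile(P[:,2],[3,50,97]))
plan(.653,.149,-.0175,115,grip=5.2)
E
```

```text
0.94 ((0.6162754893302917, 0.13042256236076355), (0.039226021617650986, 0.10295155644416809), 26.474441528320312) [0.00447109 0.00653376 0.01223001]
0.65 ((0.6738600134849548, 0.40807682275772095), (0.07253526151180267, 0.020249702036380768), 38.445465087890625) [0.00073267 0.00756438 0.01215443]
pos [0.6524 0.1489 0.0441] line 114.9 turn 0.1 grip 0.0625 F [ 0.1  0.2 -4.8] t 37.52 j6 -0.21
[5.2, -0.01, -0.0, 1.23, -0.0, 5.2, -0.01, -0.0, 1.23, -0.0, 5.2, -0.01, -0.0, 1.23, -0.0, 5.2, -0.01, -0.0, 1.23, -0.0, 5.2, -0.01, -0.0, 1.23, -0.0]
```

View pics/w6.png

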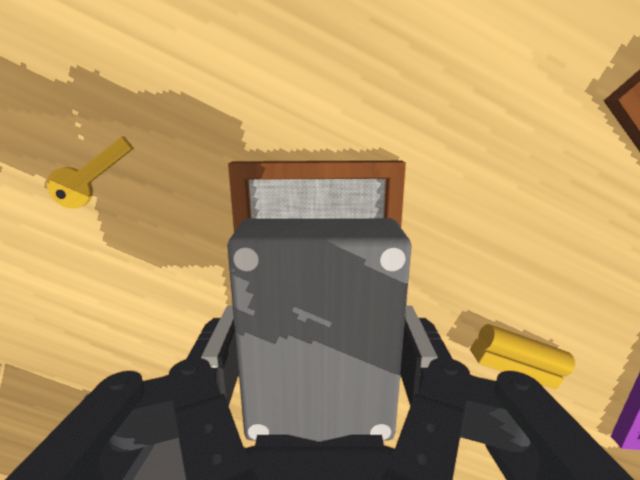

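The case is held level (columns 230–410) and square with its nest (230–404). The nest centre is about 1.5 mm to the left, so I'll correct for that while lowering.

Request:
carry_out --increments '[5.2, -0.1, -0.1, 1.2, 0, 5.2, 0, 0, 1.7, 0, 5.2, 0, 0, 1.5, 0, 5.2, 0, 0, 0.8, 0, 5.2, 0, 0, 0.3, 0]'

```text
clock: 38.15
eef_pos: [0.653, 0.1488, -0.0124]
tool_rot: [-0.216, 0.976, -0.0, -0.001]
ft_force: [-0.3, 0.2, -5.1]
grip_width: 0.0629
grasp_force: 68.3
```

Request:
carry_out --increments '[5.2, 0, 0, 0.2, 0, 5.2, 0, 0, 0.2, 0, 5.2, 0, 0, 0.1, 0, 5.2, 0, 0, 0.1, 0, 5.2, 0, 0, 0, 0]'

```text
clock: 38.78
eef_pos: [0.6536, 0.1489, -0.017]
tool_rot: [-0.216, 0.976, 0.0, 0.0]
ft_force: [0.4, 0.2, -5.4]
grip_width: 0.0627
grasp_force: 68.3
```

Request:
carry_out --increments '[5.2, 0, 0, 0.1, 0, 5.2, 0, 0, 0.1, 0, 5.2, 0, 0, 0.1, 0, 5.2, 0, 0, 0, 0, 5.2, 0, 0, 0, 0]'

```text
clock: 39.4
eef_pos: [0.6537, 0.1489, -0.0198]
tool_rot: [-0.216, 0.976, 0.0, 0.0]
ft_force: [-2.0, 0.5, -2.2]
grip_width: 0.0624
grasp_force: 68.5
```

Request:
carry_out --increments '[5.2, 0, 0, 0.1, 0, 5.2, 0, 0, 0, 0, 5.2, 0, 0, 0, 0, 5.2, 0, 0, 0, 0, 5.2, 0, 0, 0, 0]'

```text
clock: 40.02
eef_pos: [0.6537, 0.1489, -0.0199]
tool_rot: [-0.216, 0.976, -0.0, 0.0]
ft_force: [-5.0, -0.2, 5.5]
grip_width: 0.0626
grasp_force: 69.6
```

Request:
carry_out --increments '[6.6, 0, 0, 0, 0, 7.4, 0, 0, 0, 0, 7.4, 0, 0, 0, 0, 7.4, 0, 0, -0.5, 0, 7.4, 0, 0, -2, 0]'

```text
clock: 40.65
eef_pos: [0.6524, 0.1486, 0.0027]
tool_rot: [-0.216, 0.976, 0.0, -0.002]
ft_force: [0.3, 0.3, -0.2]
grip_width: 0.0741
grasp_force: 0.0
```

Request:
carry_out --increments '[7.4, 0, 0, -3, 0, 7.4, 0, 0, -4, 0, 7.4, 0, 0, -4, 0, 7.4, 0, 0, -3, 0, 7.4, 0, 0, 0, 0]'

```text
clock: 41.28
eef_pos: [0.656, 0.1495, 0.1481]
tool_rot: [-0.216, 0.976, 0.0, 0.004]
ft_force: [-0.1, 0.1, -0.5]
grip_width: 0.074
grasp_force: 0.0
```

```bash
python3 - <<'E'
from h import *
c=bot.camera('wrist');W=cloud(c)
print('case',slab(W,.653,.149,.07,.025,.05))
c=bot.camera('side');W=cloud(c);cv2.imwrite('pics/side1.png',c['pixels'])
for t,x,y,r in [('knob',.483,.293,.04),('pad',.662,-.146,.05),('pack',.44,.012,.05),('case',.653,.149,.07)]: print(t,slab(W,x,y,r,.022,.05))
print(bot.get_obs()['ft_force'])
E
```

```text
case (8408, array([0.6538, 0.1496, 0.0891, 0.0643]), 25.1, np.float64(0.0353))
knob (105, array([0.4817, 0.2915, 0.027 , 0.0318]), 49.5, np.float64(0.0307))
pad (588, array([ 0.6607, -0.1458,  0.0396,  0.059 ]), 65.1, np.float64(0.0301))
pack (535, array([0.4389, 0.0123, 0.0584, 0.0598]), 29.1, np.float64(0.0285))
case (806, array([0.6524, 0.15  , 0.0946, 0.0677]), 25.5, np.float64(0.0341))
[ 0.09271954  0.12419704 -0.41160186]
```

View pics/side1.png

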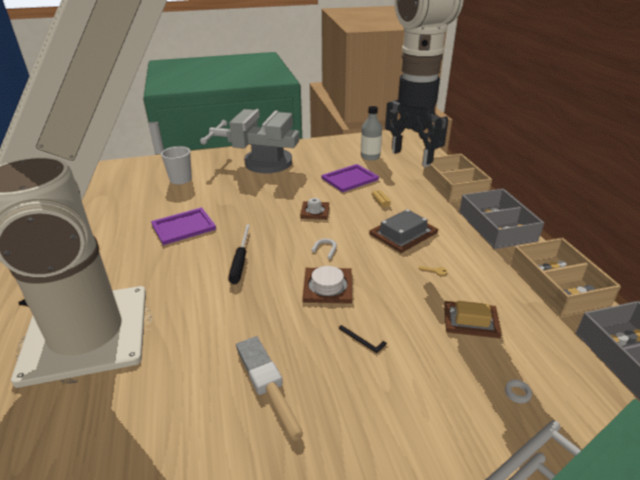

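The side view shows all four pieces flat in their nests: knob (315,207), case (404,228), pack (327,281) and padlock (473,315). The shackle and tension tool haven't moved, and the gripper is clear.

```bash
python3 -c "
from workcell import bot
print(bot.job_done())"
```

```text
the job is handed in; nothing more can be done
None
```

The job is handed in at about 41 s: knob, padlock body, wheel pack and lock case were taken off in that order and sit upright and flat in their nests, with the shackle and tension tool left where they lay.

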